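# Tip the marble-run marbles from the scoop into their storage jar

### The arm

A 6-joint arm with a two-finger parallel gripper is mounted at the origin on the work surface. World frame = base frame: x ahead of the robot, y to its left, z up, the work surface at z = 0. Lengths are in mm, angles in rad, forces in N, time in s.
With the tool pointing down it reaches from about 300 to 775 mm from the base axis. Payload 14.6 kg.
Tool frame: the origin (TCP) lies between the finger pads; the fingertips stand 19 mm ahead of it and the grasp point (between the pads) is the TCP; z points along the fingers, y is the line along which they close (so a half turn about z gives the same grasp; the last joint's range is limited). The gripper opens to 94 mm and grips with 3 to 60 N. Pads are 16 mm wide; open, the fingers measure 119 mm over their backs; the gripper's body (75 mm by 177 mm) begins 78 mm behind the grasp point.
Start: joints at [-1.356, 0.3, 1.521, -0, 1.321, -0.067], TCP at [152.94, -528.298, 224.446] pointing down, gripper open.
Joint ranges: [-3.03, 3.03], [-0.79, 2.21], [0.23, 2.52], [-1.04, 4.18], [0, 3.07], [-2.55, 2.55]. Speed limits (rad/s): [2.22, 2.22, 2.57, 3.14, 3.14, 3.14].

### API

Orientations are given as [roll, pitch, yaw] about the fixed x, y, z axes, in that order (R = Rz(yaw) Ry(pitch) Rx(roll)).
In Python, from cell import monitor, imaging, job, find_in, trace gives the robot as it stands. The module is installed in compiled form; this text tells all that it offers.
- The arm moves only by the tool arm_command, never from a script. Its argument "steps" is a list of rows, each a list of 5 numbers: the opening, from 0 (shut) to 1 (fully open), then the shift along the tool's x, y, z in mm, then the turn about the tool's z in degrees. In form: [[gripper, dx, dy, dz, turn], ...]. A call has 1 to 20 rows; each row is the pose to reach, as a shift and turn from the pose commanded when the call began, along the tool's axes at that moment; what a row does not reach only later rows make up. A row lasts 1/8 s, in which the tool goes at most 62.5 mm and 10.7 degrees, less where a joint would pass 70% of its speed; a pose out of reach is approached as far as the arm can. A call with a gripper value outside its range is refused whole. The fingers move at their own pace and stop on an object; "force" is the grip in N (left out, the last holds). Time passes only in rows, so rows that repeat a pose let the fingers close. It gives the time, the measured TCP pose, the force, the opening and the grip force at its end, in the units of the state.
- monitor.read_state(): the state, without advancing time (a new reading comes with each control period).
- imaging.camera(name): name is "side" or "top"; returns a dict with "img" (400x640x3 uint8, red, green, blue), "mtx" (3x3 intrinsics, pixels), "view" (4x4, takes a point from world to camera coordinates). Camera axes: x right, y down, z forward; pixel columns grow to the right and rows downward; lengths in mm; the calibration is good to about 2 mm. A picture is of the moment at which its call begins. There is no depth.
- job.sign_off(): hands the job in; it is judged then, once.
Trained networks look in a picture, given as the dict that the camera call returned (one of the last four; its "shot" number tells which), for a name from the list of things; names that differ only in an ending like _2 or _b are one class to them, and where a whole thing is asked for, a point or a joint stands for the part that bears it (a point fixed in the world has none). Each returns a list of dicts, best first, with "p" (0 to 1); they miss things now and then, are a little off and sometimes report something else, mostly with a low value. They report only what shows in the picture. A call takes as long as a camera call. They do not tell look-alikes from the thing itself.
- find_in(picture, target): "rect" ([centre column, centre row, width, height] in pixels, round what is visible of it).
- trace(picture, target): "region" (400x640 bool, what is visible of it) and "rect" ([centre column, centre row, width, height] in pixels, round what is visible of it).
The state is a dict: "clock": time; "joints": joint angles; "qd": joint speeds; "effort": joint torques, N m; "eef_pos": TCP position; "eef_rot": TCP orientation; "wrist_force": force on the tool from outside, world axes, zero at the start; "moment": the same for the moment, N m; "finger_gap": finger opening in mm; "finger_force": force on a finger pad.
Only numpy, scipy, OpenCV 4.12 (cv2) and the standard library are available. Lean on these libraries where they do the work, as an engineer would, in place of code of your own. Each camera call takes 0.05 s, during which the arm holds its last target. There are 200 camera calls.

### The job

Pick up the red marble scoop by its wooden handle, rest the tip of its spout just inside the mouth of the open blue-necked jar while the scoop is still level, then tilt it slowly until all three marbles have rolled into the jar, keeping the tip in the mouth until the last one is in. Lay the empty scoop back down flat, underside down, on the green mat, keeping hold of it until it rests there, then let go. Spill nothing, leave the jar standing where it is, and do not disturb the lidded amber jar or the blue mug.

Things in the scene. Friction and masses are not known exactly. Their poses are not given: they have to be found in the camera images.
- scoop_center (a point): Centre of the red marble scoop, half-way up (22 mm above its flat underside). The scoop is 200 mm long, 30 mm wide, 44 mm high, 0.15 to 0.31 kg; x points along it to the spout, z up, y to its left. Rear to front: wooden handle block (-100 to -40 mm along x), straight open pan (-40 to 36 mm), rising ramp (36 to 76 mm), down-turned spout (76 to 100 mm).
- scoop_grip (a point): Place to grasp on the scoop's wooden handle: on its middle line, 70 mm behind the scoop's centre, 30 mm above the underside. Axes as scoop_center. The handle is a block 60 mm long, 28 mm wide (pinched across y), reaching from the underside to 44 mm above it. Nothing stands within 30 mm of its sides at the start.
- scoop_pan (a point): Middle of the pan's floor, 2 mm behind the scoop's centre and 10 mm above the underside; axes as scoop_center. The marbles lie here in single file between walls 34 mm above the underside, 24 mm apart inside. While level or nose-up they stay in.
- spout_crest (a point): Top of the ramp's floor, 76 mm ahead of the scoop's centre, 26 mm above the underside. The floor rises to it at 22 degrees and falls from it to the tip at 40 degrees; it is 4 mm thick there with nothing beneath, walls 16 mm above it. Marbles begin to roll over this crest when the scoop is about 8 to 25 degrees nose-down; all are out by about 40 degrees.
- spout_tip (a point): Middle of the spout's front edge, on the upper surface of its floor: 100 mm ahead of the scoop's centre, 6 mm above the underside level. Axes as scoop_center. The spout is 30 mm wide outside. Level, with the tip on the jar's axis, it can go about 12 mm below the rim.
- marble0_center (a point): Centre of a glass marble, a blue ball 20 mm across, 10 g, rolling freely; it starts in the pan of the scoop.
- marble1_center (a point): Centre of a glass marble, a yellow ball 20 mm across, 10 g, rolling freely; it starts in the pan of the scoop.
- marble2_center (a point): Centre of a glass marble, a white ball 20 mm across, 10 g, rolling freely; it starts in the pan of the scoop.
- jar_mouth (a point): Centre of the mouth of the open clear plastic jar, level with its rim, 118 mm above the jar's underside; z up. The jar stands loose on the table, 96 mm across, with a shoulder 82 to 98 mm above the underside, then a straight blue neck 62 mm across outside, 54 mm inside. Inner floor 6 mm above the underside. 0.25 to 0.5 kg.
- mat: Thin green cutting mat fixed on the table, 320 mm along its x, 340 mm along its y, 3 mm thick; origin at the centre of its underside. The scoop starts on it.
- lidded_jar: Closed amber glass jar with a yellow lid, 76 mm across, 80 mm high, standing loose near the open jar; origin at the centre of its underside. Not to be disturbed.
- mug: Blue ceramic cup without handle, 76 mm across, 80 mm high, standing loose near the open jar; origin at the centre of its underside. Not to be disturbed.
Mind the look-alikes: they are no part of the job. Of the things like the part that bears scoop_center, leave any that is black or purple; of the rest the larger one is meant.

How it is judged:
By the outcome, as a careful person would: the job done as asked, in the order asked, and still so for the second after the job is handed in, with the robot touching nothing.
It also fails if it takes over 69 s, if anything falls off the work surface, if the arm or the gripper's body presses on something with over 40 N, if the wrist force passes 120 N, or if a joint passes its speed limit or range.

## Working session

There is one attempt and no reset: what is moved stays moved. The work goes in short steps, Python scripts to look and compute and a tool call to move; the robot and the scene stay as the last step left them, time stands still between calls to the robot, and variables do not carry over. Pictures are saved under pics/ and viewed, at most 10 in all, crops included, and the job is handed in when it is done.

Besides the shell and the picture viewer there is one more tool, called after "Request:" as name([rows], argument=value, ...), one row to a line, values as JSON. arm_command: Moves the arm, as the interface text tells. Its arguments: {"type":"object","properties":{"steps":{"type":"array","items":{"type":"array","items":{"type":"number"}}},"force":{"type":"number"}},"required":["steps"]}

```bash
mkdir -p pics; ls
python3 - <<'E'
from cell import monitor, imaging, job, find_in, trace
import cv2,numpy as np
print(monitor.read_state())
for n in("top","side"):
    c=imaging.camera(n); cv2.imwrite(f"pics/{n}0.png",c["img"][:,:,::-1])
    print(n,c["mtx"].tolist(),np.round(c["view"],4).tolist())
    for t in("scoop_center","scoop_grip","spout_tip","marble0_center","jar_mouth","mat","lidded_jar","mug"):
        print(t,[(np.round(d["rect"],1).tolist(),round(d["p"],2)) for d in find_in(c,t)])
E
```

```text
pics
{'clock': 0.0, 'joints': array([-1.35553355e+00,  3.00439226e-01,  1.52158449e+00, -2.71453497e-05,
        1.32068911e+00, -6.65969643e-02]), 'qd': array([-2.70244738e-04, -5.06033816e-04, -7.70070742e-05, -5.59610547e-04,
        6.33049985e-04, -6.25920178e-04]), 'effort': array([ 2.37617569e-03, -5.31810200e+01, -3.52734303e+01,  7.09101255e-02,
        2.43897020e-02, -1.34877673e-04]), 'eef_pos': array([ 152.91932386, -528.06377366,  223.90235628]), 'eef_rot': array([-3.14047321e+00, -4.83105383e-05,  2.81866443e-01]), 'wrist_force': array([ 0.26977931,  0.16008081, -0.78551999]), 'moment': array([-0.0105655 , -0.01281515,  0.04996678]), 'finger_force': 0.0, 'finger_gap': 93.80183624907484}
top [[464.3048868900676, 0.0, 327.22070769055694], [0.0, 464.3048868900676, 203.92083547752085], [0.0, 0.0, 1.0]] [[0.0003, -1.0, 0.0055, 10.2755], [-0.994, -0.0009, -0.1094, 445.7296], [0.1094, -0.0054, -0.994, 1404.0679], [0.0, 0.0, 0.0, 1.0]]
scoop_center [([235.7, 266.8, 72.0, 14.0], 0.9), ([223.4, 136.8, 46.5, 21.7], 0.77), ([384.8, 181.7, 70.5, 13.7], 0.61), ([435.6, 295.2, 15.2, 
[... 664 characters left out ...]
0, 1.0]] [[-0.688, -0.7255, 0.0162, 297.1576], [-0.4626, 0.4213, -0.7801, 261.2994], [0.5591, -0.5442, -0.6255, 1286.9359], [0.0, 0.0, 0.0, 1.0]]
scoop_center [([349.9, 175.0, 52.2, 39.6], 0.91), ([191.1, 229.3, 32.1, 35.7], 0.77), ([296.2, 298.3, 70.3, 52.0], 0.67)]
scoop_grip [([350.2, 177.3, 49.2, 43.7], 0.85), ([191.0, 227.7, 34.2, 36.4], 0.77), ([296.6, 299.0, 77.0, 52.2], 0.6)]
spout_tip [([296.5, 300.2, 72.0, 50.6], 0.66), ([350.1, 175.4, 49.1, 41.1], 0.62), ([194.1, 227.9, 36.5, 30.7], 0.56)]
marble0_center []
jar_mouth [([240.2, 235.8, 36.0, 51.2], 0.84)]
mat [([333.2, 183.0, 90.9, 84.2], 0.89)]
lidded_jar [([251.0, 199.9, 25.8, 33.9], 0.94)]
mug [([283.1, 213.1, 23.8, 33.7], 0.67)]
```

View pics/top0.png

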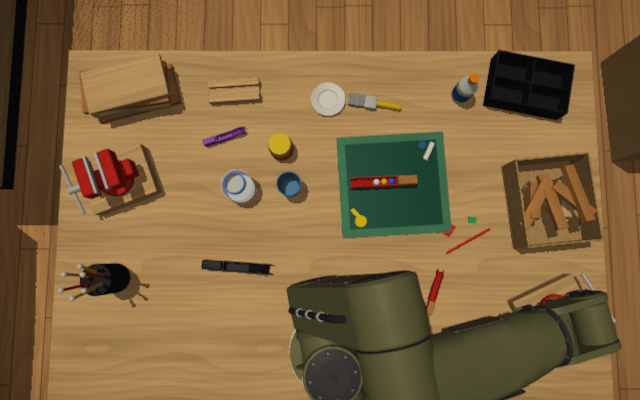

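View pics/side0.png

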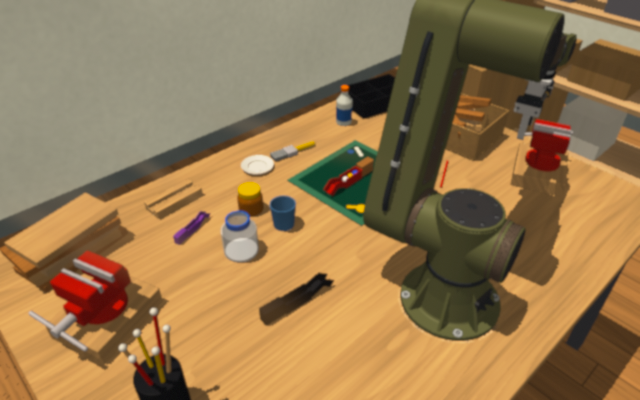

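Candidates (top view): red with marbles on the mat (385,182), purple (224,137), black (237,267), small red (436,292). The meant one is the red one on the mat, since it's the larger of the two reds and carries the marbles. I'll confirm that with a crop and fit the poses.

```bash
cat > h.py <<'E'
from cell import monitor, imaging, job, find_in, trace
import cv2,numpy as np
from scipy.optimize import minimize
def proj(c,P):
    P=np.atleast_2d(P); q=(c["view"][:3,:3]@P.T+c["view"][:3,3:]).T; q=q@c["mtx"].T; return q[:,:2]/q[:,2:]
def pick(c,t,uv):
    r=trace(c,t); r=[d for d in r if np.hypot(d["rect"][0]-uv[0],d["rect"][1]-uv[1])<25]
    return r[0] if r else None
def hull(c,parts,S=8):
    m=np.zeros((400*S//4,640*S//4),np.uint8) if 0 else np.zeros((1600,2560),np.uint8)
    for P in parts:
        cv2.fillConvexPoly(m,cv2.convexHull(np.round(proj(c,P)*4+1.5).astype(np.int32)),1)
    return cv2.resize(m.astype(np.float32),(640,400),interpolation=cv2.INTER_AREA)
def ring(z,r): a=np.linspace(0,2*np.pi,40); return np.c_[r*np.cos(a),r*np.sin(a),0*a+z]
JAR=[np.r_[ring(0,48),ring(82,48),ring(98,31),ring(118,31)]]
CYL=[np.r_[ring(0,38),ring(80,38)]]
def box(x0,x1,zs,w):
    return np.array([[x,s*w,z] for s in(-1,1) for x,z in zs])
SC=[box(0,0,[(-100,0),(-40,0),(-40,44),(-100,44)],14),box(0,0,[(-40,0),(36,0),(36,34),(-40,34)],15),
    box(0,0,[(36,4),(76,22),(76,42),(36,34)],15),box(0,0,[(76,22),(100,2),(100,22),(76,42)],15)]
def place(parts,x,y,yaw,z):
    c,s=np.cos(yaw),np.sin(yaw); R=np.array([[c,-s,0],[s,c,0],[0,0,1]]); return [P@R.T+[x,y,z] for P in parts]
def fit(views,parts,x0,z=0,yaw=None):
    def cost(p):
        q=place(parts,p[0],p[1],p[2]/100 if yaw is not None else 0,z)
        return sum(1-np.minimum(h,m).sum()/np.maximum(h,m).sum() for c,m in views for h in[hull(c,q)])
    p0=list(x0)+([yaw*100] if yaw is not None else [])
    n=len(p0); s=np.vstack([p0]+[np.array(p0)+12*np.eye(n)[i] for i in range(n)])
    r=minimize(cost,p0,method="Nelder-Mead",options=dict(initial_simplex=s,xatol=.1,fatol=1e-4)); return r.x,r.fun
E
python3 - <<'E'
from h import *
T=imaging.camera("top");S=imaging.camera("side")
crop=T["img"][120:250,330:460]; cv2.imwrite("pics/crop1.png",cv2.resize(crop,None,fx=4,fy=4,interpolation=cv2.INTER_CUBIC)[:,:,::-1])
def go(t,ut,us,parts,x0,**k):
    m=[(c,pick(c,t,u)) for c,u in((T,ut),(S,us))]
    print(t,[None if d is None else (round(d["p"],2),int(d["region"].sum())) for c,d in m])
    v=[(c,d["region"].astype(np.float32)) for c,d in m if d]
    print("  both",*fit(v,parts,x0,**k))
    for w in v: print("  one",*fit([w],parts,x0,**k))
go("jar_mouth",(238,185),(240,236),JAR,(500,260))
go("mug",(289,183),(283,213),CYL,(500,120))
go("lidded_jar",(282,146),(250,199),CYL,(610,130))
go("scoop_center",(385,182),(350,175),SC,(515,-165),z=3,yaw=1.6)
E
```

```text
jar_mouth [(0.7, 964), (0.71, 1629)]
  both [499.15468761 281.10828851] 0.0869593620300293
  one [499.32978472 280.45015006] 0.03296077251434326
  one [497.25766256 281.70662028] 0.04406917095184326
mug [(0.95, 528), (0.84, 798)]
  both [505.14224029 125.67656207] 0.2750277519226074
  one [505.71485901 126.48806763] 0.1334642767906189
  one [503.70262146 124.08146667] 0.13239991664886475
lidded_jar [(0.84, 525), (0.66, 747)]
  both [623.2854822  156.17603022] 0.32739776372909546
  one [624.63908768 154.91318703] 0.177035391330719
  one [623.46954727 156.08382034] 0.14555370807647705
scoop_center [(0.73, 620), (0.96, 609)]
  both [ 517.8664328  -163.74953828  162.66060608] 0.40220093727111816
  one [ 518.11189645 -164.36363501  161.86985853] 0.1950817108154297
  one [ 516.03654407 -160.0062943   162.00690872] 0.20166683197021484
```

View pics/crop1.png

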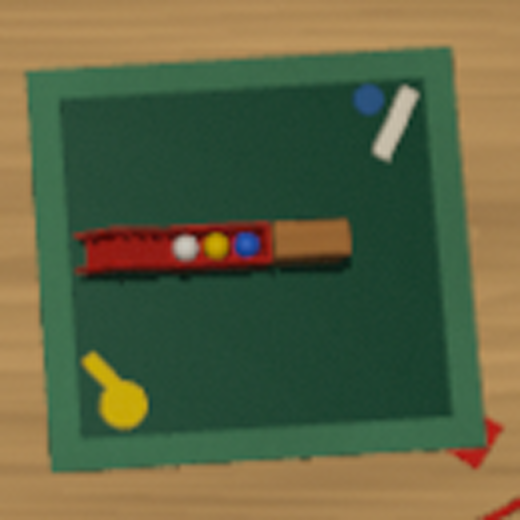

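The crop confirms it: the scoop lies at the centre of the mat with three marbles, its wooden handle at right (top px ~408,179) and its spout at left (~350,183). Moving above the handle now.

Request:
arm_command([
  [1,30,-13,0,-5],
  [1,75,-33,0,-13],
  [1,125,-55,0,-22],
  [1,175,-77,0,-31],
  [1,225,-99,0,-40],
  [1,275,-121,0,-49],
  [1,325,-143,0,-58],
  [1,370,-162,20,-66],
  [1,405,-178,40,-72],
  [1,430,-188,70,-76],
  [1,438.5,-192.3,90,-76.7],
  [1,438.5,-192.3,100,-76.7],
  [1,438.5,-192.3,100,-76.7],
], force=20)

```text
clock: 3.02
eef_pos: [520.3, -221.9, 124.3]
eef_rot: [-3.141, -0.0, 1.62]
wrist_force: [-0.8, -0.2, 0.0]
finger_gap: 94.4
finger_force: 0.0
```

Run:
```python
from h import *
s=monitor.read_state(); print(s["clock"],s["eef_pos"],s["eef_rot"],s["qd"],s["wrist_force"],s["joints"])
c=imaging.camera("side"); cv2.imwrite("pics/s2.png",cv2.resize(c["img"][120:240,280:440],None,fx=5,fy=5,interpolation=cv2.INTER_CUBIC)[:,:,::-1])
```

```text
3.025 [ 520.29050963 -221.93419345  124.31136229] [-3.14097084e+00 -2.60844388e-04  1.61982407e+00] [-0.00551218 -0.02114503 -0.01527373  0.00073751  0.01085895 -0.00036123] [-0.82681938 -0.1909225   0.01072941] [-4.67903678e-01  4.34584164e-01  1.58244372e+00 -8.92627707e-05
  1.12523425e+00 -5.16893010e-01]
```

View pics/s2.png

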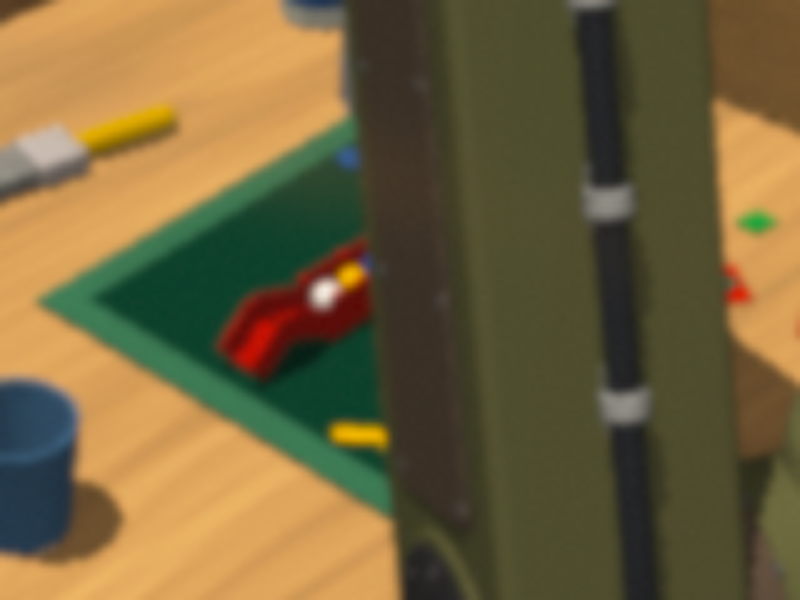

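The arm hides the handle in this view; the spout and two marbles show around (325,180) full-frame. Descending and closing gently.

Request:
arm_command([
  [1,0,0,20,0],
  [1,0,0,45,0],
  [1,0,0,65,0],
  [1,0,0,80,0],
  [1,0,0,88,0],
  [1,0,0,91,0],
  [0.7,0,0,91,0],
  [0.5,0,0,91,0],
  [0.4,0,0,91,0],
  [0.35,0,0,91,0],
  [0.3,0,0,91,0],
  [0.27,0,0,91,0],
  [0.2,0,0,91,0],
  [0.1,0,0,91,0],
  [0,0,0,91,0],
  [0,0,0,91,0],
  [0,0,0,91,0],
], force=10)

```text
clock: 5.2
eef_pos: [520.6, -221.7, 33.4]
eef_rot: [-3.141, -0.0, 1.621]
wrist_force: [-2.2, -0.2, 1.3]
finger_gap: 28.0
finger_force: 10.0
```

Request:
arm_command([
  [0,0,0,0,0],
  [0,0,0,0,0],
  [0,0,0,0,0],
  [0,0,0,-2,0],
  [0,0,0,-5,0],
  [0,0,0,-9,0],
  [0,0,0,-14,0],
  [0,0,0,-20,0],
  [0,0,0,-20,0],
  [0,0,0,-20,0],
], force=60)

```text
clock: 6.45
eef_pos: [520.6, -221.6, 53.4]
eef_rot: [-3.142, -0.0, 1.62]
wrist_force: [-0.3, 0.3, -3.7]
finger_gap: 27.9
finger_force: 59.9
```

Run:
```python
from h import *
s=monitor.read_state(); print(s["clock"],s["eef_pos"],s["eef_rot"],s["wrist_force"],s["moment"],s["finger_gap"],s["finger_force"])
a=imaging.camera("top")["img"][120:240,300:460];b=imaging.camera("side")["img"][120:240,280:440]
cv2.imwrite("pics/s3.png",cv2.resize(np.vstack([a,b]),None,fx=2.5,fy=2.5,interpolation=cv2.INTER_CUBIC)[:,:,::-1])
```

```text
6.45 [ 520.62891051 -221.60697602   53.39917086] [-3.14156311e+00 -4.22605910e-05  1.62044784e+00] [-0.266145    0.30985025 -3.65833417] [-0.17768493 -0.10762311  0.00744385] 27.913973664504923 59.912386536598206
```

View pics/s3.png

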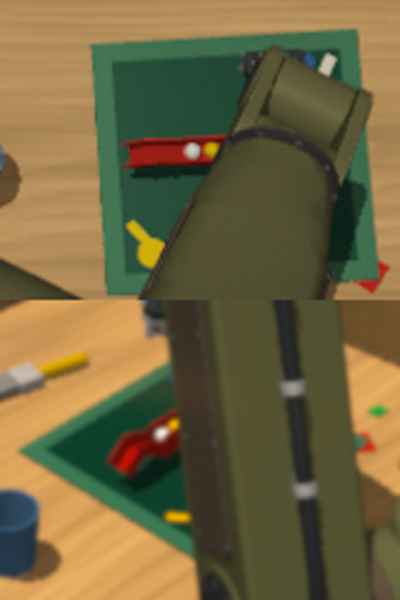

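Held level: the marbles are still in the pan (white at about (327,187) in the side view, the tip lifted about 5 px). Weight is about 3.5 N. Lifting and carrying to above the jar.

Request:
arm_command([
  [0,0,0,-4,0],
  [0,0,0,-14,0],
  [0,0,0,-30,0],
  [0,0,0,-50,0],
  [0,0,0,-72,0],
  [0,0,0,-94,0],
  [0,0,0,-114,0],
  [0,0,0,-128,0],
  [0,0,0,-135,0],
  [0,0,0,-136.6,0],
  [0,0,0,-136.6,0],
])

```text
clock: 7.92
eef_pos: [520.5, -221.6, 189.5]
eef_rot: [-3.141, -0.0, 1.62]
wrist_force: [-0.2, 0.1, -2.3]
finger_gap: 27.5
finger_force: 59.9
```

Request:
arm_command([
  [0,3,-1,0,0.5],
  [0,11,-3.5,0,1.7],
  [0,26,-8,0,4],
  [0,48,-15,0,7],
  [0,75,-24,0,11],
  [0,105,-33.5,0,15.5],
  [0,135,-43,0,20],
  [0,165,-52.5,0,24],
  [0,195,-62,0,28.5],
  [0,225,-72,0,33],
  [0,255,-81.5,0,37.5],
  [0,285,-91,0,42],
  [0,315,-100.5,0,46],
  [0,345,-110,0,50.5],
  [0,373,-119,0,54.7],
  [0,397,-126.5,0,58.2],
  [0,415,-132.3,0,60.8],
  [0,426,-136,0,62.5],
  [0,431,-137.5,0,63.2],
  [0,432.4,-137.9,0,63.4],
])

```text
clock: 10.42
eef_pos: [361.2, 203.4, 190.0]
eef_rot: [-3.142, 0.0, 0.514]
wrist_force: [0.2, -0.2, -2.1]
finger_gap: 27.8
finger_force: 59.9
```

Run:
```python
from h import *
s=monitor.read_state(); print(s["clock"],s["eef_pos"],s["eef_rot"],s["joints"],s["wrist_force"],s["moment"],s["finger_gap"],s["finger_force"])
T=imaging.camera("top");S=imaging.camera("side")
a=T["img"][100:260,160:360];b=S["img"][110:270,180:380]
cv2.imwrite("pics/s4.png",cv2.resize(np.vstack([a,b]),None,fx=1.85,fy=1.85,interpolation=cv2.INTER_CUBIC)[:,:,::-1])
for c in(T,S):
  for t in("scoop_center","jar_mouth"): print(t,[(np.round(d["rect"],1).tolist(),round(d["p"],2)) for d in find_in(c,t)])
```

```text
10.425 [361.22239202 203.4430474  189.99753034] [-3.14157221e+00  1.19649296e-04  5.14125609e-01] [4.24521911e-01 2.91954202e-02 1.92064562e+00 1.03942232e-05
 1.19187262e+00 1.48118878e+00] [ 0.23508897 -0.23427243 -2.1135227 ] [-0.06527684  0.10576547 -0.003794  ] 27.830407498039197 59.912348985672
scoop_center [([244.5, 209.4, 40.3, 60.6], 0.82), ([435.1, 292.6, 16.1, 44.2], 0.8), ([214.5, 265.6, 23.4, 12.6], 0.74), ([223.2, 136.5, 43.5, 19.6], 0.65), ([393.1, 180.8, 117.1, 109.1], 0.62)]
jar_mouth [([239.8, 185.2, 31.7, 29.5], 0.6)]
scoop_center [([269.9, 207.7, 78.9, 31.0], 0.76), ([191.3, 229.8, 38.4, 37.0], 0.75)]
jar_mouth [([240.5, 235.8, 36.6, 48.7], 0.58)]
```

View pics/s4.png

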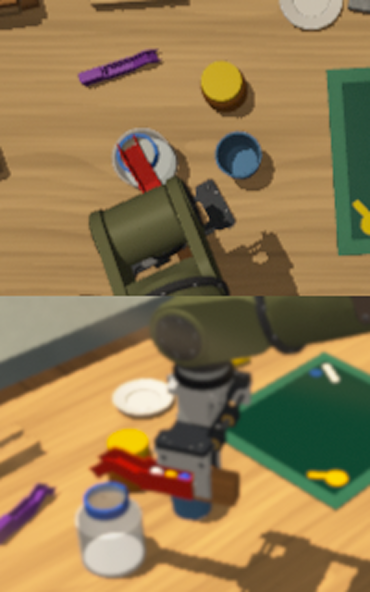

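The top view shows the spout over the jar mouth. In the side view the scoop is level, all three marbles are in the pan at about (255-280,205), and the jar is clear below. Fitting grip offset and pitch from the silhouette.

```bash
cat >> h.py <<'E'
def spose(pos,yaw,gx,pitch,gz=30):
    # nose-down pitch>0 about grip (gx,0,gz)
    c,s=np.cos(pitch),np.sin(pitch); Ry=np.array([[c,0,s],[0,1,0],[-s,0,c]])
    c,s=np.cos(yaw),np.sin(yaw); R=np.array([[c,-s,0],[s,c,0],[0,0,1]])@Ry
    return lambda P:(np.atleast_2d(P)-[gx,0,gz])@R.T+pos
def tiltfit(uv=(265,207),colmax=275,p0=(-58,0.0),verbose=True):
    s=monitor.read_state(); S=imaging.camera("side"); d=pick(S,"scoop_center",uv)
    if d is None: return print("no scoop",[x["rect"] for x in trace(S,"scoop_center")])
    m=d["region"].astype(np.float32)[:,:colmax]; yaw=s["eef_rot"][2]
    def cost(p):
        f=spose(s["eef_pos"],yaw,p[0],np.radians(p[1])); h=hull(S,[f(P) for P in SC])[:,:colmax]
        return 1-np.minimum(h,m).sum()/np.maximum(h,m).sum()
    r=minimize(cost,p0,method="Nelder-Mead",options=dict(initial_simplex=[p0,[p0[0]+6,p0[1]],[p0[0],p0[1]+8]],xatol=.1,fatol=1e-4))
    f=spose(s["eef_pos"],yaw,r.x[0],np.radians(r.x[1]))
    print("clock",s["clock"],"gx,pitch",np.round(r.x,1),"cost",round(r.fun,3),"tip",np.round(f([100,0,6])[0],1),"under notch",np.round(f([76,0,22])[0],1),"F",np.round(s["wrist_force"],1))
    return S
E
python3 - <<'E'
from h import *
tiltfit(); tiltfit(p0=(-62,4))
T=imaging.camera("top");S=imaging.camera("side")
v=[(c,pick(c,"jar_mouth",u)["region"].astype(np.float32)) for c,u in((S,(240,236)),)]
print(fit(v,JAR,(500,275)))
E
```

```text
clock 10.725 gx,pitch [-64.6   1.1] cost 0.162 tip [504.5 283.7 163. ] under notch [483.9 272.1 179.5] F [ 0.   0.9 -2.4]
clock 10.825 gx,pitch [-64.5   0.5] cost 0.124 tip [504.6 283.9 164.6] under notch [483.8 272.2 180.8] F [ 0.2 -0.4 -2.7]
(array([497.57457352, 281.9583168 ]), np.float64(0.03836822509765625))
```

Level to within 1°. Backing off 5 mm and lowering the tip into the mouth.

Request:
arm_command([
  [0,-2,0,3,0],
  [0,-4,0,10,0],
  [0,-5,0,20,0],
  [0,-5,0,30,0],
  [0,-5,0,39,0],
  [0,-5,0,46,0],
  [0,-5,0,51,0],
  [0,-5,0,54,0],
  [0,-5,0,55,0],
  [0,-5,0,55,0],
])

```text
clock: 12.32
eef_pos: [357.2, 200.9, 135.2]
eef_rot: [-3.142, -0.0, 0.514]
wrist_force: [0.5, -0.0, -2.1]
finger_gap: 27.8
finger_force: 59.9
```

Run:
```python
from h import *
print(monitor.read_state()["eef_pos"])
S=tiltfit((262,222),275,(-62,0)); T=imaging.camera("top")
a=S["img"][160:280,190:350];b=T["img"][130:250,180:340]
cv2.imwrite("pics/s5.png",cv2.resize(np.vstack([a,b]),None,fx=2.5,fy=2.5,interpolation=cv2.INTER_CUBIC)[:,:,::-1])
```

```text
[357.18671527 200.94618788 135.16959676]
clock 12.325 gx,pitch [-62.6   1.4] cost 0.133 tip [498.2 280.6 107.3] under notch [477.7 268.9 123.9] F [ 0.5 -0.  -2.1]
```

View pics/s5.png

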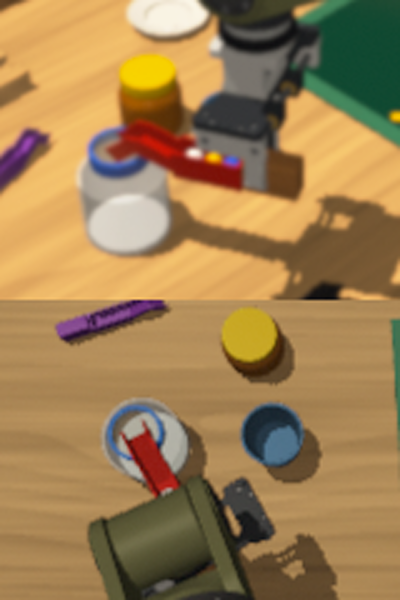

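The tip is in the mouth at about jar centre (side ~(238,216), top ~(236,302-130…)), with no force and the scoop level. Lowering gently to rest it on the rim.

Request:
arm_command([
  [0,0,0,1,0],
  [0,0,0,2,0],
  [0,0,0,3,0],
  [0,0,0,3,0],
])

```text
clock: 12.98
eef_pos: [357.1, 200.9, 132.0]
eef_rot: [-3.142, 0.0, 0.514]
wrist_force: [-0.7, 0.1, -2.7]
finger_gap: 27.7
finger_force: 59.9
```

Request:
arm_command([
  [0,0,0,0.7,0],
  [0,0,0,1.5,0],
  [0,0,0,1.5,0],
])

```text
clock: 13.35
eef_pos: [357.2, 201.0, 130.6]
eef_rot: [-3.142, -0.0, 0.514]
wrist_force: [-0.5, 1.0, -1.7]
finger_gap: 28.0
finger_force: 59.9
```

Request:
arm_command([
  [0,0,0,0.5,0],
  [0,0,0,0.5,0],
  [0,0,0,0.5,0],
], force=15)

```text
clock: 13.72
eef_pos: [357.2, 201.0, 130.2]
eef_rot: [3.142, -0.0, 0.514]
wrist_force: [1.3, 0.6, -1.2]
finger_gap: 27.8
finger_force: 15.0
```

Run:
```python
from h import *
s=monitor.read_state(); print(s["eef_pos"],s["moment"],s["finger_force"])
tiltfit((262,222),275,(-62,0))
```

```text
[357.24797467 200.98749387 130.1666738 ] [ 0.22070202 -0.40503832  0.0390167 ] 15.000058561563492
clock 13.725 gx,pitch [-62.8   0.5] cost 0.158 tip [498.9 280.9 104.8] under notch [478.1 269.2 121. ] F [ 1.3  0.6 -1.2]
```

The tip rests on the rim. Raising the handle on an arc about the rim with a loose grip, the first 10° to start, so the scoop pivots in the pads.

Request:
arm_command([
  [0,0,0,0,0],
  [0,0.3,0,-3,0],
  [0,0.7,0,-6,0],
  [0,1.1,0,-9,0],
  [0,1.5,0,-12,0],
  [0,2.2,0,-15.5,0],
  [0,3,0,-19,0],
  [0,3.8,0,-23,0],
  [0,3.8,0,-23,0],
], force=10)

```text
clock: 14.95
eef_pos: [360.6, 202.9, 153.3]
eef_rot: [3.142, -0.0, 0.514]
wrist_force: [0.0, -0.2, -2.7]
finger_gap: 28.0
finger_force: 10.0
```

Run:
```python
from h import *
s=monitor.read_state(); print(s["eef_pos"],s["moment"],s["finger_force"])
tiltfit((262,218),275,(-62,6))
```

```text
[360.57955073 202.86061027 153.33035397] [-0.05687831  0.08058278  0.030329  ] 9.999616742134094
clock 14.95 gx,pitch [-61.1   0. ] cost 0.193 tip [500.9 282.1 129.3] under notch [480.  270.3 145.3] F [ 0.  -0.2 -2.7]
```

It stayed level in the grip and lifted off the rim, so 10 N is too firm. Going back down and loosening further.

Request:
arm_command([
  [0,-1,0,5,0],
  [0,-2,0,11,0],
  [0,-3,0,16,0],
  [0,-3.5,0,20,0],
  [0,-3.8,0,22.5,0],
  [0,-3.8,0,23,0],
])

```text
clock: 15.8
eef_pos: [357.3, 201.0, 130.1]
eef_rot: [-3.142, -0.001, 0.514]
wrist_force: [0.7, 0.5, -1.6]
finger_gap: 27.9
finger_force: 10.0
```

Request:
arm_command([
  [0,0,0,0,0],
  [0,0,0,0,0],
  [0,0.2,0,-2,0],
  [0,0.4,0,-4,0],
  [0,0.6,0,-6,0],
  [0,0.8,0,-8,0],
  [0,0.8,0,-8,0],
], force=3)

```text
clock: 16.68
eef_pos: [357.9, 201.4, 138.2]
eef_rot: [3.142, -0.0, 0.514]
wrist_force: [-0.6, 0.2, -2.1]
finger_gap: 28.4
finger_force: 3.0
```

Run:
```python
from h import *
s=monitor.read_state(); print(s["eef_pos"],s["moment"],s["finger_force"])
tiltfit((262,218),275,(-62,3))
```

```text
[357.86271954 201.3522652  138.20116717] [ 0.01641985 -0.07200794  0.00561131] 2.9999952390789986
clock 16.675 gx,pitch [-65.3   3.5] cost 0.151 tip [500.2 281.7 104.1] under notch [480.2 270.4 121.6] F [-0.6  0.2 -2.1]
```

At 3 N it pivots: pitch 3.5° as planned, and the tip stays in the mouth (z 104). Continuing to about 12°.

Request:
arm_command([
  [0,0.3,0,-2,0],
  [0,0.7,0,-4,0],
  [0,1,0,-6,0],
  [0,1.4,0,-8,0],
  [0,1.8,0,-10,0],
  [0,2.2,0,-12,0],
  [0,2.6,0,-13.5,0],
  [0,3,0,-15,0],
  [0,3.6,0,-17,0],
  [0,4.2,0,-19,0],
  [0,4.2,0,-19,0],
])

```text
clock: 18.15
eef_pos: [361.6, 203.4, 157.2]
eef_rot: [3.142, -0.0, 0.514]
wrist_force: [0.5, 0.3, -0.9]
finger_gap: 28.1
finger_force: 3.0
```

Run:
```python
from h import *
s=monitor.read_state(); print(s["eef_pos"],s["moment"],s["finger_force"])
S=tiltfit((262,218),275,(-62,10)); T=imaging.camera("top")
v=[(S,pick(S,"jar_mouth",(240,236))["region"].astype(np.float32))]; print(fit(v,JAR,(500,275)))
a=S["img"][160:280,190:350];b=T["img"][130:250,180:340]
cv2.imwrite("pics/s6.png",cv2.resize(np.vstack([a,b]),None,fx=2.5,fy=2.5,interpolation=cv2.INTER_CUBIC)[:,:,::-1])
```

```text
[361.58369102 203.41416984 157.21898529] [0.02240252 0.01126379 0.03171806] 2.9999850690364838
clock 18.15 gx,pitch [-63.5  11.4] cost 0.068 tip [497.1 279.9 101.4] under notch [479.3 269.9 121.9] F [ 0.5  0.3 -0.9]
(array([497.28698195, 281.72447462]), np.float64(0.16793137788772583))
```

View pics/s6.png

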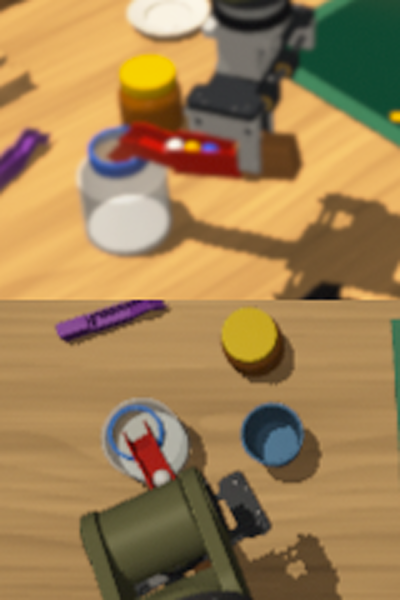

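The pivot works: pitch 11.4°, jar unmoved, white marble at the foot of the ramp. Continuing slowly to 25°.

Request:
arm_command([
  [0,0.7,0,-2.4,0],
  [0,1.4,0,-4.8,0],
  [0,2.1,0,-7.1,0],
  [0,2.9,0,-9.3,0],
  [0,3.7,0,-11.5,0],
  [0,4.6,0,-13.6,0],
  [0,5.5,0,-15.8,0],
  [0,6.4,0,-17.9,0],
  [0,7.4,0,-20,0],
  [0,8.4,0,-22.1,0],
  [0,9.5,0,-24.2,0],
  [0,10.6,0,-26.3,0],
  [0,11.7,0,-28.3,0],
  [0,11.7,0,-28.3,0],
])

```text
clock: 20.1
eef_pos: [371.8, 209.2, 185.5]
eef_rot: [3.142, -0.0, 0.514]
wrist_force: [-0.3, 0.0, -1.4]
finger_gap: 27.6
finger_force: 3.0
```

Run:
```python
from h import *
s=monitor.read_state(); print(s["eef_pos"],s["moment"],s["finger_force"])
S=tiltfit((262,215),275,(-62,23))
v=[(S,pick(S,"jar_mouth",(240,236))["region"].astype(np.float32))]; print(fit(v,JAR,(500,275)))
for i in range(3):
  print([(np.round(d["rect"],0).tolist(),round(d["p"],2)) for d in find_in(S,f"marble{i}_center")])
```

```text
[371.7821994  209.20243164 185.48705398] [ 0.03753878 -0.07764179  0.04709568] 2.9999859631061554
clock 20.1 gx,pitch [-61.9  23.4] cost 0.085 tip [492.8 277.6  99.1] under notch [479.2 269.9 123.3] F [-0.3  0.  -1.4]
(array([498.21147728, 282.88856125]), np.float64(0.14849597215652466))
[]
[]
[]
```

Request:
arm_command([
  [0,1.1,0,-2,0],
  [0,2.3,0,-4,0],
  [0,3.5,0,-6,0],
  [0,4.8,0,-8,0],
  [0,6.1,0,-9.9,0],
  [0,7.4,0,-11.8,0],
  [0,8.8,0,-13.7,0],
  [0,10.2,0,-15.5,0],
  [0,11.6,0,-17.4,0],
  [0,13.1,0,-19.2,0],
  [0,13.1,0,-19.2,0],
  [0,13.1,0,-19.2,0],
])

```text
clock: 21.9
eef_pos: [383.1, 215.6, 204.5]
eef_rot: [-3.142, -0.0, 0.514]
wrist_force: [0.3, 1.0, -1.1]
finger_gap: 28.4
finger_force: 3.0
```

Run:
```python
from h import *
s=monitor.read_state(); print(s["eef_pos"],s["moment"],s["finger_force"])
S=tiltfit((262,215),275,(-62,33)); T=imaging.camera("top")
v=[(S,pick(S,"jar_mouth",(240,236))["region"].astype(np.float32))]; print(fit(v,JAR,(500,275)))
a=S["img"][160:280,190:350];b=T["img"][130:250,180:340]
cv2.imwrite("pics/s7.png",cv2.resize(np.vstack([a,b]),None,fx=2.5,fy=2.5,interpolation=cv2.INTER_CUBIC)[:,:,::-1])
```

```text
[383.06715916 215.59185113 204.51805825] [ 0.07786268 -0.06898665 -0.00836288] 2.9999320954084396
clock 21.9 gx,pitch [-65.2  34.1] cost 0.144 tip [490.4 276.2  92. ] under notch [480.9 270.8 118.7] F [ 0.3  1.  -1.1]
(array([497.92188811, 282.10596991]), np.float64(0.12943053245544434))
```

View pics/s7.png

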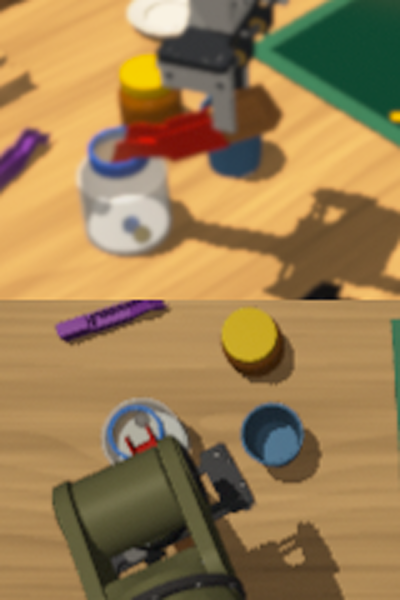

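The pan looks empty. Blue (242,250) and yellow (246,254) show in the jar, with probably white at (230,243) full-frame. Tilting to about 42° to be sure.

Request:
arm_command([
  [0,1.5,0,-1.8,0],
  [0,3,0,-3.6,0],
  [0,4.6,0,-5.3,0],
  [0,6.1,0,-7,0],
  [0,7.7,0,-8.7,0],
  [0,9.4,0,-10.3,0],
  [0,11.1,0,-11.9,0],
  [0,11.1,0,-11.9,0],
  [0,11.1,0,-11.9,0],
  [0,11.1,0,-11.9,0],
  [0,11.1,0,-11.9,0],
])

```text
clock: 23.48
eef_pos: [392.7, 221.0, 216.4]
eef_rot: [-3.142, 0.0, 0.514]
wrist_force: [1.1, 0.6, -1.0]
finger_gap: 28.0
finger_force: 3.0
```

Run:
```python
from h import *
s=monitor.read_state(); print(s["eef_pos"],s["moment"],s["finger_force"])
S=tiltfit((262,215),275,(-62,40)); T=imaging.camera("top")
a=S["img"][190:270,190:310];b=T["img"][150:230,180:300]
cv2.imwrite("pics/s8.png",cv2.resize(np.vstack([a,b]),None,fx=3.75,fy=3.75,interpolation=cv2.INTER_CUBIC)[:,:,::-1])
```

```text
[392.71083914 221.00506097 216.43245102] [-0.06246918  0.01398759  0.04961994] 2.999963164329529
clock 23.475 gx,pitch [-61.7  37.9] cost 0.195 tip [491.1 276.5  98.2] under notch [483.1 272.1 125.6] F [ 1.1  0.6 -1. ]
```

View pics/s8.png

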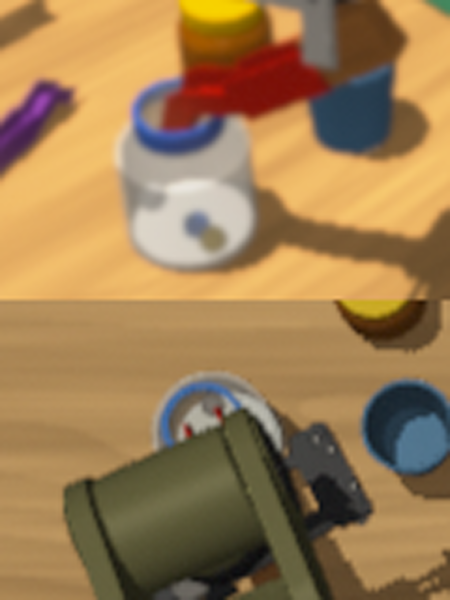

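The jar holds blue and yellow, plus a shaded white ball at side (230,242) / top (236,177); I'll check that by triangulation.

Run:
```python
from h import *
T=imaging.camera("top");S=imaging.camera("side")
P=[c["mtx"]@c["view"][:3] for c in(T,S)]
def tri(a,b):
    X=cv2.triangulatePoints(P[0],P[1],np.array(a,float).reshape(2,1),np.array(b,float).reshape(2,1)); return (X[:3]/X[3]).ravel()
X=tri((236,177),(230,242)); print(X,proj(T,X),proj(S,X))
for nm,c,(u,v) in(("T",T,(236,177)),("S",S,(230,242)),("Sb",S,(242,250)),("Sy",S,(246,254))): print(nm,c["img"][v-1:v+2,u-1:u+2].reshape(-1,3).mean(0))
# non-red pixels inside the pan floor as seen from the side
s=monitor.read_state(); f=spose(s["eef_pos"],s["eef_rot"][2],-62,np.radians(41))
for x in range(-36,100,12):
    u,v=np.round(proj(S,f([x,0,24 if x<60 else 36 if x<80 else 20]))[0]).astype(int); print(x,(u,v),S["img"][v,u])
```

```text
[530.61260964 294.31728896  14.66786236] [[236.09086191 177.08745866]] [[229.88492371 241.97623004]]
T [118.         107.44444444  99.22222222]
S [159.55555556 154.11111111 146.55555556]
Sb [108.66666667 113.55555556 130.44444444]
Sy [141.22222222 127.          91.88888889]
-36 (np.int64(273), np.int64(203)) [120 115 108]
-24 (np.int64(270), np.int64(204)) [129  72  66]
-12 (np.int64(267), np.int64(206)) [134  16   7]
0 (np.int64(263), np.int64(208)) [129  16  10]
12 (np.int64(260), np.int64(209)) [128  16   8]
24 (np.int64(257), np.int64(211)) [125  18  10]
36 (np.int64(254), np.int64(213)) [123  18   8]
48 (np.int64(251), np.int64(214)) [124  19  11]
60 (np.int64(245), np.int64(213)) [182  23   8]
72 (np.int64(242), np.int64(214)) [163  25   9]
84 (np.int64(243), np.int64(220)) [128  60  47]
96 (np.int64(241), np.int64(222)) [107  52  48]
```

White triangulates to z≈15 mm, on the jar floor, and the pan is all red: all three are in. Tightening the grip and lifting straight out.

Request:
arm_command([
  [0,0,0,0,0],
  [0,0,0,0,0],
  [0,0,0,0,0],
  [0,0,0,-3,0],
  [0,0,0,-8,0],
  [0,0,0,-15,0],
  [0,0,0,-23,0],
  [0,0,0,-32,0],
  [0,0,0,-42,0],
  [0,0,0,-51,0],
  [0,0,0,-57,0],
  [0,0,0,-60,0],
  [0,0,0,-60,0],
], force=40)

```text
clock: 25.35
eef_pos: [392.7, 221.0, 276.5]
eef_rot: [3.142, -0.0, 0.514]
wrist_force: [-0.8, -0.3, -1.8]
finger_gap: 27.5
finger_force: 40.0
```

Run:
```python
from h import *
s=monitor.read_state(); print(s["clock"],s["eef_pos"],s["eef_rot"],s["wrist_force"])
S=imaging.camera("side");T=imaging.camera("top")
for c,u in((S,(240,236)),(T,(238,185))):
    d=pick(c,"jar_mouth",u); print(fit([(c,d["region"].astype(np.float32))],JAR,(500,275)) if d else None)
tiltfit((265,200),275,(-62,40))
```

```text
25.35 [392.73461346 221.03464058 276.45687119] [ 3.14158213e+00 -2.73760952e-05  5.13943754e-01] [-0.77519178 -0.32058807 -1.77388984]
(array([499.61378086, 279.82695234]), np.float64(0.07997852563858032))
(array([502.4994812 , 275.83917236]), np.float64(0.8479300737380981))
clock 25.55 gx,pitch [-65.9  38.2] cost 0.187 tip [493.2 277.7 154.6] under notch [485.4 273.3 182. ] F [ 0.2  0.3 -2.8]
```

Jar unmoved, scoop clear at z≈155. Carrying it to the mat.

Request:
arm_command([
  [0,-0.5,3,0,-0.5],
  [0,-2,11,0,-1.7],
  [0,-5,25,0,-4],
  [0,-9,45,0,-7.2],
  [0,-14,69,0,-11],
  [0,-20,97,0,-15.5],
  [0,-26,126,0,-20],
  [0,-31.5,155,0,-24.8],
  [0,-37.5,184,0,-29.4],
  [0,-43,213,0,-34],
  [0,-49,242,0,-38.7],
  [0,-55,270,0,-43.2],
  [0,-60.5,298,0,-47.6],
  [0,-66,324,0,-51.8],
  [0,-70.5,348,0,-55.6],
  [0,-74.5,368,0,-58.8],
  [0,-77.5,383,0,-61.2],
  [0,-79.5,392,0,-62.7],
  [0,-80.3,396.5,0,-63.4],
  [0,-80.3,396.5,0,-63.4],
])

```text
clock: 28.15
eef_pos: [517.7, -163.9, 276.3]
eef_rot: [-3.141, -0.0, 1.62]
wrist_force: [-0.5, 0.5, -2.5]
finger_gap: 28.0
finger_force: 40.0
```

Request:
arm_command([
  [0,0,0,8,0],
  [0,0,0,22,0],
  [0,0,0,42,0],
  [0,0,0,64,0],
  [0,0,0,86,0],
  [0,0,0,104,0],
  [0,0,0,118,0],
  [0,0,0,127,0],
  [0,0,0,131,0],
  [0,0,0,131,0],
])

```text
clock: 29.4
eef_pos: [517.8, -163.8, 145.6]
eef_rot: [3.141, 0.0, 1.62]
wrist_force: [-0.1, -0.2, -1.9]
finger_gap: 27.5
finger_force: 40.0
```

Run:
```python
from h import *
s=monitor.read_state(); print(s["clock"],s["eef_pos"],s["eef_rot"],s["wrist_force"])
for n in("side","top"):
  c=imaging.camera(n); print([(np.round(d["rect"],0).tolist(),round(d["p"],2)) for d in find_in(c,"scoop_center")])
f=spose(s["eef_pos"],s["eef_rot"][2],-62,np.radians(41)); print(f([100,0,2]))
```

```text
29.4 [ 517.79979272 -163.75128799  145.55169177] [3.14139736e+00 4.09566584e-05 1.62044531e+00] [-0.12217302 -0.21609613 -1.92255629]
[([191.0, 229.0, 39.0, 40.0], 0.83), ([296.0, 298.0, 74.0, 54.0], 0.74), ([336.0, 166.0, 36.0, 51.0], 0.63)]
[([227.0, 266.0, 52.0, 13.0], 0.97), ([224.0, 136.0, 48.0, 23.0], 0.83), ([435.0, 292.0, 18.0, 41.0], 0.63), ([291.0, 182.0, 29.0, 25.0], 0.25)]
[[512.64371489 -59.98601212  18.13826083]]
```

Request:
arm_command([
  [0,0,0,4,0],
  [0,0,0,8,0],
  [0,0,0,11,0],
  [0,0,0,13.5,0],
  [0,0,0,13.5,0],
])

```text
clock: 30.22
eef_pos: [517.7, -163.7, 131.7]
eef_rot: [-3.141, -0.0, 1.62]
wrist_force: [-0.4, 0.1, -2.4]
finger_gap: 27.5
finger_force: 40.0
```

Request:
arm_command([
  [0,0,0,0,0],
  [0,0,0,0,0],
  [0,-6,0,6,0],
  [0,-12.7,0,13,0],
  [0,-17.5,0,18.5,0],
  [0,-22.4,0,24,0],
  [0,-26.8,0,29.5,0],
  [0,-31,0,35,0],
  [0,-35,0,41,0],
  [0,-38.8,0,47,0],
  [0,-42,0,53.5,0],
  [0,-45.3,0,60,0],
  [0,-48,0,66.5,0],
  [0,-50.8,0,73,0],
  [0,-53,0,80,0],
  [0,-55,0,86,0],
  [0,-55,0,86,0],
], force=3)

```text
clock: 32.35
eef_pos: [520.3, -218.7, 45.5]
eef_rot: [-3.141, -0.0, 1.62]
wrist_force: [-0.1, -0.3, -1.6]
finger_gap: 28.0
finger_force: 3.0
```

Run:
```python
from h import *
s=monitor.read_state(); print(s["clock"],s["eef_pos"],s["eef_rot"],s["wrist_force"],s["moment"])
tiltfit((340,178),352,(-62,5))
```

```text
32.35 [ 520.27215105 -218.70718269   45.47337166] [-3.14100672e+00 -3.07753664e-04  1.62032872e+00] [-0.07843507 -0.31353758 -1.57556224] [-0.01616799 -0.09334947 -0.00609691]
clock 32.35 gx,pitch [-61.7   5.5] cost 0.179 tip [512.4 -60.2   6.2] under notch [513.5 -82.6  24.4] F [-0.1 -0.3 -1.6]
```

Pitch is down to 5.5° with the tip on the mat. Finishing the lowering slowly.

Request:
arm_command([
  [0,-1,0,3,0],
  [0,-1.6,0,6,0],
  [0,-2.2,0,8.5,0],
  [0,-2.6,0,10.5,0],
  [0,-3,0,12,0],
  [0,-3,0,13,0],
  [0,-3,0,13,0],
  [0,-3,0,13,0],
])

```text
clock: 33.45
eef_pos: [520.7, -221.7, 32.9]
eef_rot: [3.141, 0.0, 1.62]
wrist_force: [2.0, -1.2, 1.3]
finger_gap: 28.1
finger_force: 3.0
```

Run:
```python
from h import *
s=monitor.read_state(); print(s["clock"],s["eef_pos"],s["wrist_force"],s["moment"])
tiltfit((340,178),352,(-62,1))
```

```text
33.45 [ 520.70846583 -221.71507772   32.9048907 ] [ 2.01450075 -1.16903998  1.32488678] [-0.15068335 -0.42425248  0.00329387]
clock 33.45 gx,pitch [-63.9  -1.6] cost 0.134 tip [512.5 -57.4  13.4] under notch [513.8 -81.8  28.7] F [ 2.  -1.2  1.3]
```

It rests on the mat (upward force). Opening the gripper and retreating.

Request:
arm_command([
  [0.32,0,0,0,0],
  [0.36,0,0,0,0],
  [0.45,0,0,0,0],
  [0.6,0,0,0,0],
  [0.8,0,0,0,0],
  [0.95,0,0,0,0],
  [0.95,0,0,0,0],
  [0.95,0,0,0,0],
  [0.95,0,0,-10,0],
  [0.95,0,0,-30,0],
  [0.95,0,0,-60,0],
  [0.95,0,0,-100,0],
  [0.95,-30,0,-140,0],
  [0.95,-80,0,-160,0],
  [0.95,-130,0,-170,0],
  [0.95,-170,0,-175,0],
  [0.95,-200,0,-175,0],
  [0.95,-215,0,-175,0],
  [0.95,-220,0,-175,0],
  [0.95,-220,0,-175,0],
])

```text
clock: 36.05
eef_pos: [531.6, -441.1, 208.2]
eef_rot: [3.141, 0.0, 1.621]
wrist_force: [-0.2, -0.3, -0.3]
finger_gap: 89.6
finger_force: 0.0
```

Run:
```python
from h import *
s=monitor.read_state(); print(s["clock"],s["eef_pos"],s["wrist_force"],s["finger_gap"])
T=imaging.camera("top");S=imaging.camera("side")
for t,ut,us,parts,x0,k in(("scoop_center",(385,182),(340,178),SC,(515,-160),dict(z=3,yaw=1.62)),("jar_mouth",(238,185),(240,236),JAR,(500,275),{}),("mug",(289,183),(283,213),CYL,(505,120),{}),("lidded_jar",(282,146),(250,199),CYL,(620,150),{})):
    for c,u in((T,ut),(S,us)):
        d=pick(c,t,u); print(t,fit([(c,d["region"].astype(np.float32))],parts,x0,**k) if d else None)
```

```text
36.05 [ 531.55896104 -441.11607322  208.21646289] [-0.16870704 -0.25879206 -0.32203706] 89.60023236595859
scoop_center (array([ 519.75006871, -160.73738513,  162.22242805]), np.float64(0.07148653268814087))
scoop_center (array([ 519.07978684, -153.1278077 ,  165.04724043]), np.float64(0.3090289235115051))
jar_mouth (array([499.74562073, 281.94489288]), np.float64(0.1109350323677063))
jar_mouth (array([497.84191895, 281.14025879]), np.float64(0.04256373643875122))
mug (array([505.80273438, 126.92871094]), np.float64(0.1508786678314209))
mug (array([507.581604  , 121.97561646]), np.float64(0.17479699850082397))
lidded_jar (array([620.92032242, 152.96692085]), np.float64(0.08575057983398438))
lidded_jar (array([624.39453125, 155.37890625]), np.float64(0.20305079221725464))
```

```bash
python3 -c "
from cell import job; print(job.sign_off())"
```

```text
the job is handed in; nothing more can be done
None
```

I handed the job in at about 36 s: by my measurements all three marbles are in the open jar, the empty scoop lies flat on the green mat and released, and the jar, lidded jar and mug have not moved; on the first tilt attempt (10 N grip) the scoop stayed level and its tip lifted out of the mouth before any marble moved, so I set it back in level and poured at 3 N with the tip inside throughout.

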